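Let the casting down on the ratchet bench lift

TASK

A throttle-body casting hangs on the ratchet of the bench lift. Swing the yellow pawl lever over to release, then take the red crank knob, wind up a little so that the pawl drops out of its tooth, and let the crank turn back slowly under the load, never letting it run away, until the casting's carriage sits with its weight on the rubber-topped jack below. Set it down gently without forcing the crank on once it has landed, then let go of everything, and leave the things lying around the lift alone.

Things in the scene. Friction and masses are not known exactly. Their poses are not given: they have to be found in the camera images.
- winch: the grey bench lift, screwed to the bench: base plate 270 x 430 mm, gearbox 130 x 130 mm with top 110 mm above the bench, and a square column 40 mm wide, 268 mm high. Origin: on the bench under the crank's axis; its x and y axes (below: lift x, lift y) turn with it. Column centre at lift (-75, 225) mm. It stands in a different place and at a different yaw each time
- crank (a joint): crank angle (rad), 0 at the start; grows as the crank turns back (anticlockwise from above), lowering the load 20 mm per rad; negative is wound up (clockwise). Range -2.0 to 4.2. The load pushes it back with 0.6 N m (give or take a fifth), 6.5 N at the knob; gear drag 0.06 N m. Let go with the pawl out it runs away; over 2.2 rad/s (200 mm/s at the knob) is running away
- crank_axis (a point): point on the crank's upright axis, at the top of the 10 mm thick steel crank arm, 163 mm above the bench
- knob_grip (a point): middle of the upright red knob, 26 mm diameter, 60 mm tall, standing on the crank arm 90 mm from the axis; its middle is 197 mm above the bench. The knob spins freely on its pin, so a gripper need not turn with the crank
- lever (a joint): pawl lever angle in rad: at 0 (the start) the spring holds the pawl in, 0.8 (end stop) the spring pulls it out; counts as over past 0.6. Grows anticlockwise seen from above; stiff (0.12 N m, about 3 N at the post), stays where left
- lever_post (a point): middle of the yellow upright post at the lever's end, 14 mm diameter, free height 28 mm, middle 150 mm above the bench, top 165 mm. It stands on a 12 mm wide lever, 65 mm from the pivot
- lever_pivot (a point): point on the lever's and pawl's common upright axis, 150 mm above the bench
- lift: carriage: dark plate 150 x 100 x 8 mm with a grey throttle body (3 kg in all); origin: centre of the plate's underside, 115 mm above the bench at the start. Below stands the jack, springy rubber pad 52 mm wide, its top set 53 to 75 mm above the bench, not measured: on landing the crank's push fades to nothing over 7 mm of knob travel; each further mm adds 4 N on the pad; over 90 N is too hard
- spanner: bystander: spanner lying on the bench, origin under its middle
- bearing: bystander: steel bearing ring, 52 mm diameter, 16 mm high, origin under its centre
- elbow: bystander: upright aluminium pipe elbow, about 55 mm high, origin under its centre
- cup: bystander: blue cup, 68 mm wide, 50 mm high, origin under its centre
- pawl_tip (a point): tip of the brass pawl, beside the ratchet wheel's rim, 120 mm above the bench: level distance from the crank axis 41 mm when seated in a tooth, over 50 mm when clear, about 60 mm when fully out. The loaded tooth holds it seated even with the lever over; it springs out when the crank is wound up about 0.1 rad (9 mm at the knob) with the lever over, and then stays out

How it is judged:
On the way, in this order (a step that is already met when the one before it is completed fails the run):
1. the pawl lever is over at release, the load still held up (value of joint lever above 0.6 rad and value of joint crank below 0.3 rad), for 0.2 s.
2. the pawl is out of its tooth while the load is still up (horizontal distance between pawl_tip and crank_axis above 0.05 m and value of joint crank below 0.6 rad), for 0.1 s.
At the end, for the whole second after the job is handed in: the carriage rests on the jack's pad with at least 15 N of its weight, its underside lower than 85 mm above the bench; the crank stands still (under 0.1 rad/s), the pawl's tip is clear of the ratchet (over 50 mm from the crank axis) and the lever over (past 0.6 rad) (contact force between lift and anything else above 15 N and height (world z) of lift below 0.085 m and velocity of joint crank between -0.1 and 0.1 rad/s and horizontal distance between pawl_tip and crank_axis above 0.05 m and value of joint lever above 0.6 rad); the robot touches nothing.
It fails at once if the crank runs away (turns back faster than 2.2 rad/s) (velocity of joint crank above 2.2 rad/s).
It fails at once if the carriage is pressed on the jack with more than 90 N (contact force between lift and anything else above 90 N).
It fails at once if a bystander is pushed more than 30 mm (distance of any of spanner, bearing, elbow, cup from where it was at the start of the episode above 0.03 m).
It also fails if it takes over 72 s, if anything falls off the work surface, if the arm or the gripper's body presses on something with over 40 N, if the wrist force passes 120 N, or if a joint passes its speed limit or range.

ROBOT

A 6-joint arm with a two-finger parallel gripper is mounted at the origin on the work surface. World frame = base frame: x ahead of the robot, y to its left, z up, the work surface at z = 0. Lengths are in m, angles in rad, forces in N, time in s.
With the tool pointing down it reaches from about 0.35 to 0.875 m from the base axis. Payload 4.2 kg.
Tool frame: the origin (TCP) lies midway between the tips of the shut fingers; the grasp point (between the pads) lies 19 mm behind it; y points along the fingers, z is the direction in which the jaws open and shut, and the axes are right-handed (so a half turn about y gives the same grasp; the last joint's range is limited). The gripper opens to 85 mm and grips with 20 to 120 N. Pads are 22 mm wide; open, the fingers measure 114 mm over their backs; the gripper's body (76 mm by 85 mm) begins 54 mm behind the grasp point. The pads swing forward as they close: fully open they stand 13 mm farther back than shut.
Start: joints at [-0.922, 0.385, 0.008, 0, -1.194, -0.259], TCP at [0.238, -0.578, 0.231] pointing down, gripper open.
Joint ranges: [-3.14, 3.14], [-1.21, 2.06], [-1.07, 1.41], [-3.16, 2.05], [-2.99, -0.16], [-3.1, 3.1]. Speed limits (rad/s): [2.79, 2.79, 3.14, 3.14, 3.14, 3.14].

INTERFACE

Orientations are given as [roll, pitch, yaw] about the fixed x, y, z axes, in that order (R = Rz(yaw) Ry(pitch) Rx(roll)).
In Python, from plant import get_state, get_image, sign_off gives the robot as it stands.
- The arm moves only by the tool apply_moves, never from a script. Its argument "motion" is a list of rows, each an object of numbers: "rx", "ry", "rz": the turn, a rotation vector about the world's x, y, z each as a share of 0.5 rad, from -1 to 1; "x", "y", "z": the shift along the world's x, y, z each as a share of 0.25 m, from -1 to 1; "hand": the closure, from -1 (fully open) to 1 (shut). In form: [{"rx": .., "ry": .., "rz": .., "x": .., "y": .., "z": .., "hand": ..}, ...]. A call has 1 to 12 rows; each row is the pose to reach, as a shift and turn from the pose commanded when the call began; what a row does not reach only later rows make up. A row lasts 1/8 s, in which the tool goes at most 62.5 mm and 10.7 degrees, less where a joint would pass 70% of its speed; a pose out of reach is approached as far as the arm can. A call with a number of a shift or a turn outside -1 to 1 is refused whole. A call with a gripper value outside its range is refused whole. The fingers move at their own pace and stop on an object; "force" is the grip in N (left out, the last holds). Time passes only in rows, so rows that repeat a pose let the fingers close. It gives the time, the measured TCP pose, the force and the opening at its end, in the units of the state.
- get_state(): the state, without advancing time (a new reading comes with each control period).
- get_image(name): name is "scene" or "top" or "wrist"; returns a dict with "img" (420x560x3 uint8, red, green, blue), "fx", "fy", "cx", "cy" (pixels), "R" (3x3) and "t" (3): a world point X has camera coordinates R X + t. Camera axes: x right, y down, z forward; pixel columns grow to the right and rows downward; lengths in m; the calibration is good to about 2 mm. A picture is of the moment at which its call begins. There is no depth.
- sign_off(): hands the job in, once; it reports no verdict.
The state is a dict: "time_s": time; "joints": joint angles; "qvel": joint speeds; "effort": joint torques, N m; "tool_pos": TCP position; "ee_rot": TCP orientation; "contact_force": force on the tool from outside, world axes, zero at the start; "wrist_torque": the same for the moment, N m; "grip_width": finger opening in m.
Only numpy, scipy, OpenCV 4.12 (cv2) and the standard library are available. Lean on these libraries where they do the work, as an engineer would, in place of code of your own. Each camera call takes 0.05 s, during which the arm holds its last target.

## Working session

There is one attempt and no reset: what is moved stays moved. The work goes in short steps, Python scripts to look and compute and a tool call to move; the robot and the scene stay as the last step left them, time stands still between calls to the robot, and variables do not carry over. Pictures are saved under pics/ and viewed, and the job is handed in when it is done.

Besides the shell and the picture viewer there is one more tool, called after "Request:" as a command line: name --argument value ..., lists and objects as JSON in quotes. apply_moves: Moves the arm, as the interface text tells. Its arguments: {"type":"object","properties":{"motion":{"type":"array"},"force":{"type":"number"}},"required":["motion"]}

```bash
mkdir -p pics; ls
python3 - <<'E'
from plant import *
import cv2
print(get_state())
for n in("scene","top"):
    d=get_image(n); cv2.imwrite(f"pics/{n}0.png",d["img"][:,:,::-1]); print(n,d["fx"],d["cx"],d["cy"],d["R"],d["t"])
E
```

```text
pics
{'time_s': 0.0, 'joints': array([-9.22399595e-01,  3.85571240e-01,  6.65454917e-03, -5.18090206e-04,
       -1.19399049e+00, -2.58591489e-01]), 'qvel': array([-0.0013953 , -0.00076452, -0.00103426,  0.00135474,  0.00086054,
        0.00058541]), 'effort': array([-2.02371571e-04, -3.92289913e+01,  1.88395053e+01,  4.18606773e+00,
       -4.77961570e-03, -1.21648961e-05]), 'tool_pos': array([ 0.23730921, -0.57757779,  0.23022112]), 'ee_rot': array([-1.56863252e+00,  7.44623769e-05,  3.89614183e-01]), 'contact_force': array([ 0.81760417, -0.68201519,  0.97443098]), 'wrist_torque': array([-0.00294445, -0.00153666,  0.03894385]), 'grip_width': 0.0855023788695261}
scene 445.37765866143707 283.4212588159917 202.397388879954 [[-0.8249369   0.56518182 -0.00697303]
 [ 0.32750758  0.46790113 -0.82085767]
 [-0.46067114 -0.6794395  -0.57109024]] [ 0.534874   -0.08607193  1.41068833]
top 430.2631017701207 282.01772858871664 200.51467028305703 [[-6.88130938e-03 -9.99976305e-01 -1.90241697e-04]
 [-9.97807260e-01  6.87890672e-03 -6.58282098e-02]
 [ 6.58279587e-02 -2.63159732e-04 -9.97830953e-01]] [0.00799398 0.63137252 1.10747293]
```

View pics/scene0.png

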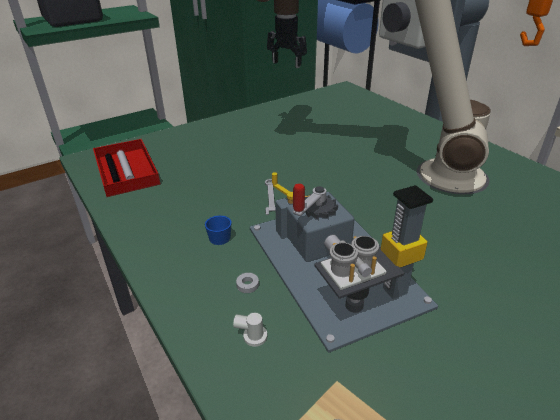

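View pics/top0.png

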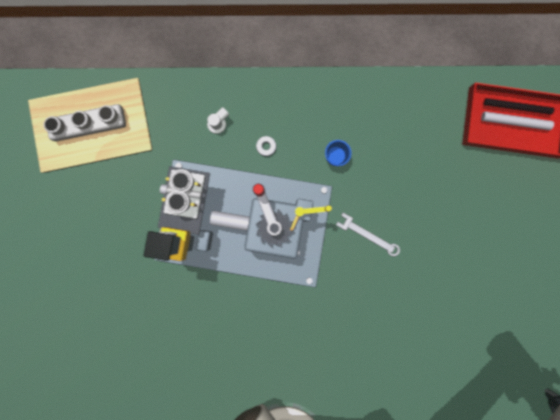

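The top view shows the crank hub near (274,229), the red knob near (258,189), the lever pivot near (299,212) and the post near (329,209). I'll zoom in on these.

Run:
```python
import cv2
a=cv2.imread("pics/top0.png")[160:300,220:420]; cv2.imwrite("pics/top0z.png",cv2.resize(a,None,fx=4,fy=4,interpolation=cv2.INTER_CUBIC))
a=cv2.imread("pics/scene0.png")[160:320,250:440]; cv2.imwrite("pics/scene0z.png",cv2.resize(a,None,fx=3.7,fy=3.7,interpolation=cv2.INTER_CUBIC))
```

```text
(no output)
```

View pics/top0z.png

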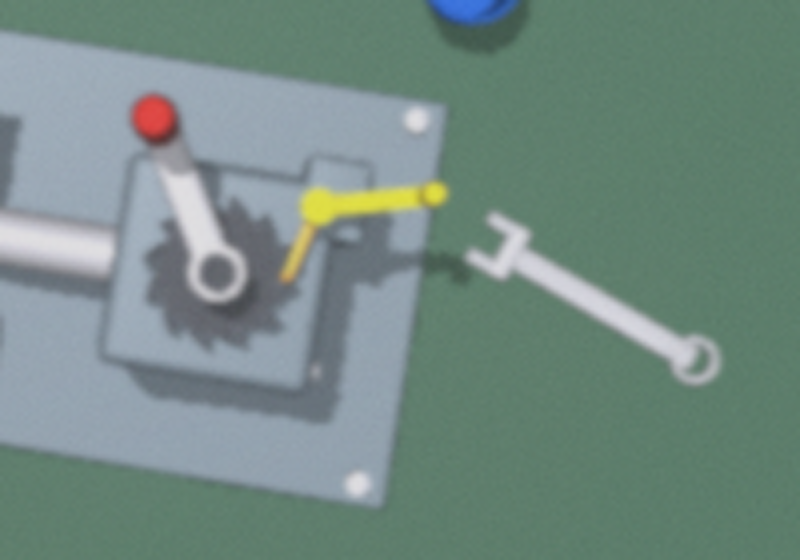

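View pics/scene0z.png

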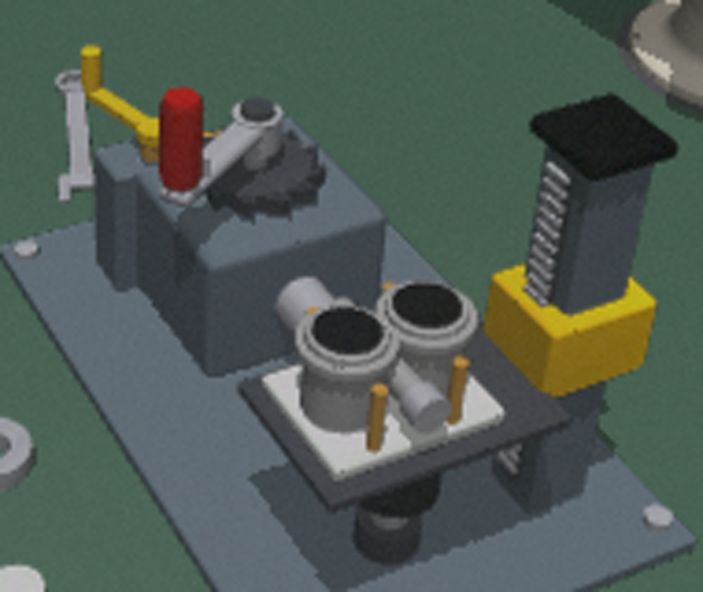

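```bash
cat > h.py <<'E'
import numpy as np
from plant import *
def bp(d,u,v,z):
    R=np.array(d["R"]);t=np.array(d["t"]);c=-R.T@t
    r=R.T@np.array([(u-d["cx"])/d["fx"],(v-d["cy"])/d["fy"],1]); return c+r*(z-c[2])/r[2]
def pj(d,X):
    p=np.array(d["R"])@X+d["t"]; return d["fx"]*p[0]/p[2]+d["cx"],d["fy"]*p[1]/p[2]+d["cy"]
E
python3 - <<'E'
from h import *
t=get_image("top");s=get_image("scene")
z=lambda u,v:(u/4+219.6,v/4+159.6)
P={}
for n,(u,v),h in[("knob",(154,117),.227),("axis",(217,272),.165),("post",(434,194),.165),("pivot",(318,207),.156),("ptip",(287,279),.122),("b1",(416,120),.012),("b2",(357,484),.012),("spanFork",(500,245),.005),("spanRing",(696,360),.005)]:
    P[n]=bp(t,*z(u,v),h); a=pj(s,P[n]); print(n,P[n].round(4),"scene zoom",((np.array(a)-[250,160])*3.7).round())
print(np.hypot(*(P["knob"]-P["axis"])[:2]),np.hypot(*(P["post"]-P["pivot"])[:2]),np.hypot(*(P["ptip"]-P["axis"])[:2]))
print(bp(t,338,154,.05),bp(t,266,146,.016),bp(t,217,122,.05))
v=P["post"]-P["pivot"];print("post ang",np.arctan2(v[1],v[0]))
v=P["knob"]-P["axis"];print("knob ang",np.arctan2(v[1],v[0]))
v=P["b1"]-P["b2"];print("yaw dir",np.arctan2(v[1],v[0]))
E
```

```text
knob [0.6432 0.0549 0.227 ] scene zoom [182.  94.]
axis [0.5602 0.0227 0.165 ] scene zoom [257. 114.]
post [ 0.6038 -0.1014  0.165 ] scene zoom [91. 51.]
pivot [ 0.5972 -0.0355  0.156 ] scene zoom [156. 103.]
ptip [ 0.5559 -0.018   0.122 ] scene zoom [222. 138.]
b1 [ 0.6602 -0.1066  0.012 ] scene zoom [ 25. 256.]
b2 [ 0.422 -0.065  0.012] scene zoom [321. 172.]
spanFork [ 0.5773 -0.1619  0.005 ] scene zoom [ 80. 187.]
spanRing [ 0.5006 -0.2899  0.005 ] scene zoom [73. 83.]
0.08903116219623641 0.06626836726792655 0.04096160425505571
[ 0.74841355 -0.14118766  0.05      ] [0.77710888 0.04518282 0.016     ] [0.83408103 0.17035184 0.05      ]
post ang -1.470954892056986
knob ang 0.3693911757699679
yaw dir -0.17315681246961534
```

Request:
apply_moves --motion '[{"x": 0.18, "y": 0.2, "z": 0.1, "rz": -0.25, "hand": -1}, {"x": 0.36, "y": 0.4, "z": 0.2, "rz": -0.5, "hand": -0.5}, {"x": 0.54, "y": 0.6, "z": 0.2, "rz": -0.78, "hand": 0}, {"x": 0.72, "y": 0.8, "z": 0.2, "rz": -0.78, "hand": 0}, {"x": 0.76, "y": 0.96, "z": 0.2, "rz": -0.78, "hand": 0}, {"x": 0.76, "y": 0.96, "z": 0.2, "rz": -0.78, "hand": 0}]'

```text
validation failed for argument at $.mo...
```

Request:
apply_moves --motion '[{"rx": 0, "ry": 0, "rz": -0.25, "x": 0.18, "y": 0.2, "z": 0.1, "hand": -1}, {"rx": 0, "ry": 0, "rz": -0.5, "x": 0.36, "y": 0.4, "z": 0.2, "hand": -0.5}, {"rx": 0, "ry": 0, "rz": -0.78, "x": 0.54, "y": 0.6, "z": 0.2, "hand": 0}, {"rx": 0, "ry": 0, "rz": -0.78, "x": 0.72, "y": 0.8, "z": 0.2, "hand": 0}, {"rx": 0, "ry": 0, "rz": -0.78, "x": 0.76, "y": 0.96, "z": 0.2, "hand": 0}, {"rx": 0, "ry": 0, "rz": -0.78, "x": 0.76, "y": 0.96, "z": 0.2, "hand": 0}]' --force 30

```text
time_s: 0.95
tool_pos: [0.4291, -0.3349, 0.2814]
ee_rot: [-1.57, -0.0, 0.005]
contact_force: [0.1, -0.7, 0.2]
grip_width: 0.0429
```

Request:
apply_moves --motion '[{"rx": 0, "ry": 0, "rz": 0, "x": 0.17, "y": 0.23, "z": 0, "hand": 0}, {"rx": 0, "ry": 0, "rz": 0, "x": 0.34, "y": 0.46, "z": 0, "hand": 0}, {"rx": 0, "ry": 0, "rz": 0, "x": 0.51, "y": 0.68, "z": 0, "hand": 0}, {"rx": 0, "ry": 0, "rz": 0, "x": 0.65, "y": 0.87, "z": -0.12, "hand": 0}, {"rx": 0, "ry": 0, "rz": 0, "x": 0.7, "y": 0.94, "z": -0.24, "hand": 0}, {"rx": 0, "ry": 0, "rz": 0, "x": 0.7, "y": 0.94, "z": -0.24, "hand": 0}, {"rx": 0, "ry": 0, "rz": 0, "x": 0.7, "y": 0.94, "z": -0.24, "hand": 0}]'

```text
time_s: 1.82
tool_pos: [0.6026, -0.104, 0.2215]
ee_rot: [-1.572, 0.0, -0.001]
contact_force: [-0.4, 0.4, 1.7]
grip_width: 0.0428
```

Run:
```python
from h import *
import cv2
s=get_state();print(s["tool_pos"],s["joints"])
for n in("scene","wrist"):
    d=get_image(n); im=d["img"][:,:,::-1].copy()
    if n=="wrist":
        for X in([.604,-.101,.165],[.597,-.0355,.156],[.643,.055,.227]): print(pj(d,np.array(X)))
    else: im=cv2.resize(im[130:290,220:400],None,fx=4,fy=3.7)
    cv2.imwrite(f"pics/{n}1.png",im)
```

```text
[ 0.60261447 -0.10399803  0.22152907] [ 9.38768179e-02  3.68542084e-01 -4.23093289e-02  8.37655872e-04
 -1.16010580e+00 -1.66557611e+00]
(np.float64(280.2657370495479), np.float64(225.1411952197883))
(np.float64(369.01032825459765), np.float64(211.91261359941655))
(np.float64(563.4208545504812), np.float64(330.07950349230225))
```

View pics/scene1.png

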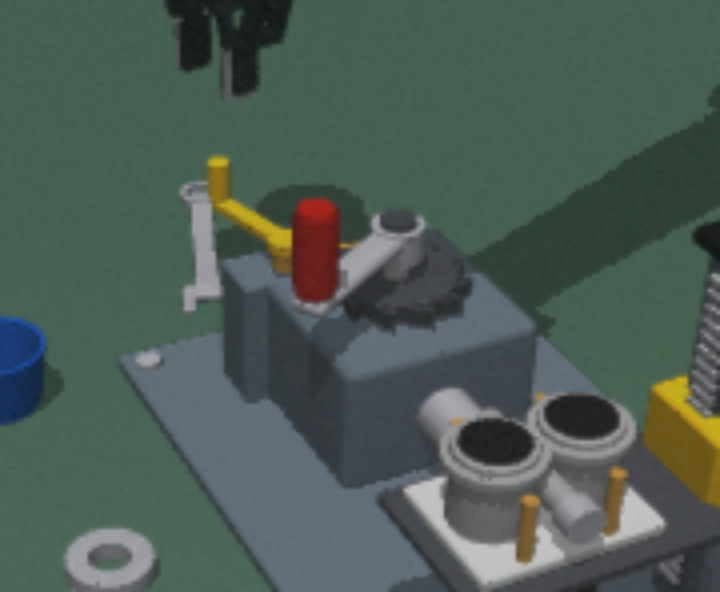

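View pics/wrist1.png

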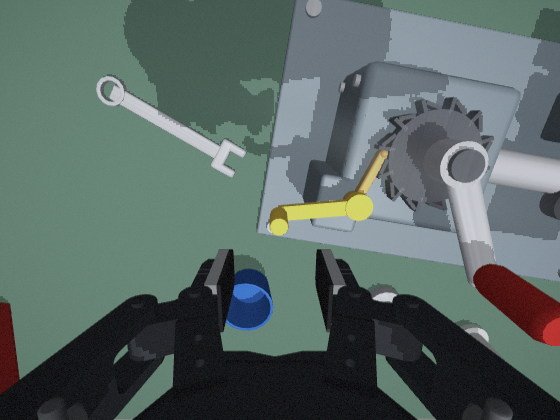

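The wrist view puts the post top at (279,226), as predicted, between the jaws. I'll descend and grip it.

Request:
apply_moves --motion '[{"rx": 0, "ry": 0, "rz": 0, "x": 0.005, "y": 0.01, "z": -0.1, "hand": 0}, {"rx": 0, "ry": 0, "rz": 0, "x": 0.005, "y": 0.01, "z": -0.2, "hand": 0}, {"rx": 0, "ry": 0, "rz": 0, "x": 0.005, "y": 0.01, "z": -0.3, "hand": 0}, {"rx": 0, "ry": 0, "rz": 0, "x": 0.005, "y": 0.01, "z": -0.3, "hand": 0.3}, {"rx": 0, "ry": 0, "rz": 0, "x": 0.005, "y": 0.01, "z": -0.3, "hand": 0.8}, {"rx": 0, "ry": 0, "rz": 0, "x": 0.005, "y": 0.01, "z": -0.3, "hand": 0.8}, {"rx": 0, "ry": 0, "rz": 0, "x": 0.005, "y": 0.01, "z": -0.3, "hand": 0.8}]' --force 30

```text
time_s: 2.8
tool_pos: [0.6046, -0.1015, 0.1482]
ee_rot: [-1.572, -0.003, -0.0]
contact_force: [-1.1, -3.2, 4.4]
grip_width: 0.0126
```

Request:
apply_moves --motion '[{"rx": 0, "ry": 0, "rz": 0, "x": 0.026, "y": 0.004, "z": 0, "hand": 0.8}, {"rx": 0, "ry": 0, "rz": 0, "x": 0.051, "y": 0.01, "z": 0, "hand": 0.8}, {"rx": 0, "ry": 0, "rz": 0, "x": 0.075, "y": 0.02, "z": 0, "hand": 0.8}, {"rx": 0, "ry": 0, "rz": 0, "x": 0.099, "y": 0.031, "z": 0, "hand": 0.8}, {"rx": 0, "ry": 0, "rz": 0, "x": 0.12, "y": 0.045, "z": 0, "hand": 0.8}, {"rx": 0, "ry": 0, "rz": 0, "x": 0.142, "y": 0.06, "z": 0, "hand": 0.8}, {"rx": 0, "ry": 0, "rz": 0, "x": 0.169, "y": 0.087, "z": 0, "hand": 0.8}, {"rx": 0, "ry": 0, "rz": 0, "x": 0.175, "y": 0.094, "z": 0, "hand": 0.8}, {"rx": 0, "ry": 0, "rz": 0, "x": 0.175, "y": 0.094, "z": 0, "hand": 0.8}]'

```text
time_s: 3.92
tool_pos: [0.6517, -0.0803, 0.1484]
ee_rot: [-1.576, -0.01, 0.001]
contact_force: [7.4, -12.1, -1.0]
grip_width: 0.0125
```

Run:
```python
from h import *
import cv2
s=get_state();print(s["tool_pos"],s["contact_force"])
for n in("top","wrist"):
    d=get_image(n); im=d["img"][:,:,::-1].copy()
    if n=="top": im=cv2.resize(im[140:280,210:390],None,fx=4,fy=4)
    cv2.imwrite(f"pics/{n}2.png",im)
```

```text
[ 0.65166732 -0.0802807   0.14842517] [  7.37666267 -12.05803891  -0.97124863]
```

View pics/wrist2.png

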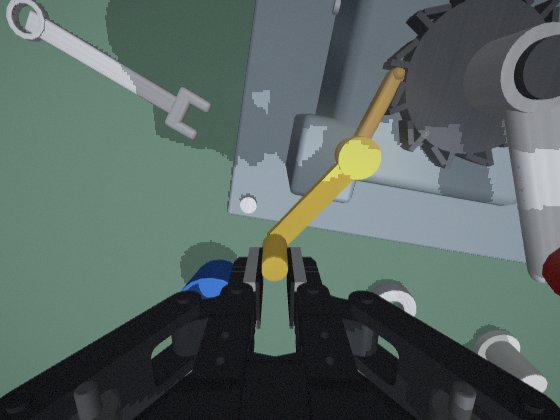

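The wrist view shows the lever at about 40°, roughly 0.78 rad over. I'll release it and rise.

Request:
apply_moves --motion '[{"rx": 0, "ry": 0, "rz": 0, "x": 0, "y": 0, "z": 0, "hand": 0.2}, {"rx": 0, "ry": 0, "rz": 0, "x": 0, "y": 0, "z": 0, "hand": 0}, {"rx": 0, "ry": 0, "rz": 0, "x": 0, "y": 0, "z": 0, "hand": 0}, {"rx": 0, "ry": 0, "rz": 0, "x": 0, "y": 0, "z": 0.2, "hand": 0}, {"rx": 0, "ry": 0, "rz": 0, "x": 0, "y": 0, "z": 0.4, "hand": 0}, {"rx": 0, "ry": 0, "rz": 0, "x": 0, "y": 0, "z": 0.5, "hand": 0}, {"rx": 0, "ry": 0, "rz": 0, "x": 0, "y": 0, "z": 0.5, "hand": 0}]'

```text
time_s: 4.9
tool_pos: [0.6484, -0.0765, 0.2741]
ee_rot: [-1.57, -0.005, 0.0]
contact_force: [0.0, 0.2, -0.3]
grip_width: 0.0428
```

Run:
```python
from h import *
import cv2
s=get_state();print(s["tool_pos"],s["contact_force"])
d=get_image("wrist"); im=d["img"][:,:,::-1].copy(); cv2.imwrite(f"pics/wrist3.png",im)
for X in([.648,-.076,.165],[.643,.055,.227]): print(pj(d,np.array(X)))
```

```text
[ 0.64841223 -0.07654448  0.27409836] [ 0.02440581  0.22257791 -0.33277978]
(np.float64(275.90144160791283), np.float64(202.2455539580231))
(np.float64(470.2630606064988), np.float64(220.91298391701162))
```

View pics/wrist3.png

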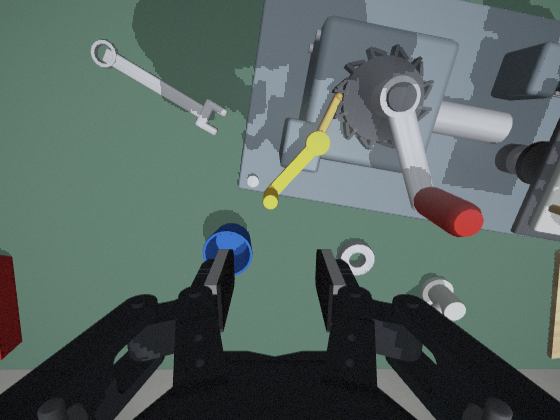

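Run:
```python
from h import *
d=get_image("wrist")
a=bp(d,271,202,.165);b=bp(d,318,143,.156);k=bp(d,466,221,.227);c=bp(d,401,96,.167)
print(a,b,k,c,np.arctan2(*(a-b)[[1,0]])+1.471,np.hypot(*(k-c)[:2]))
```

```text
[ 0.64569274 -0.08017004  0.165     ] [ 0.5960681  -0.04015623  0.156     ] [0.6411386 0.0506716 0.227    ] [0.5591772  0.02140601 0.167     ] 0.7924114801936497 0.08702956217642072
```

Request:
apply_moves --motion '[{"rx": 0, "ry": 0, "rz": 0, "x": -0.01, "y": 0.17, "z": 0, "hand": -0.5}, {"rx": 0, "ry": 0, "rz": 0, "x": -0.025, "y": 0.34, "z": 0, "hand": -0.5}, {"rx": 0, "ry": 0, "rz": 0, "x": -0.025, "y": 0.52, "z": 0, "hand": -0.5}, {"rx": 0, "ry": 0, "rz": 0, "x": -0.025, "y": 0.52, "z": 0, "hand": -0.5}, {"rx": 0, "ry": 0, "rz": 0, "x": -0.025, "y": 0.52, "z": 0, "hand": -0.5}]'

```text
time_s: 5.62
tool_pos: [0.6407, 0.0529, 0.2697]
ee_rot: [-1.572, 0.003, 0.0]
contact_force: [0.6, 0.4, -0.0]
grip_width: 0.064
```

Run:
```python
from h import *
import cv2
s=get_state();print(s["tool_pos"],s["contact_force"],s["grip_width"])
d=get_image("wrist"); im=d["img"][:,:,::-1].copy(); cv2.imwrite(f"pics/wrist4.png",im)
for X in([.642,.053,.227],): print(pj(d,np.array(X)))
d=get_image("top"); im=d["img"][:,:,::-1].copy(); cv2.imwrite(f"pics/top4.png",im)
```

```text
[0.64070393 0.05291516 0.26970938] [ 0.60566618  0.37744583 -0.0056912 ] 0.06399248133403371
(np.float64(275.7941834474534), np.float64(232.99088875294572))
```

View pics/wrist4.png

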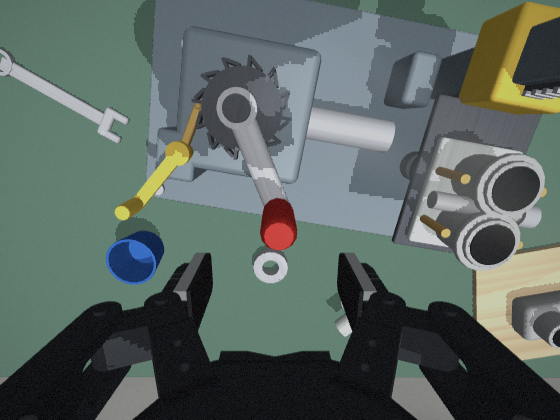

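Request:
apply_moves --motion '[{"rx": 0, "ry": 0, "rz": 0, "x": 0.005, "y": 0.003, "z": -0.15, "hand": -0.5}, {"rx": 0, "ry": 0, "rz": 0, "x": 0.005, "y": 0.003, "z": -0.3, "hand": -0.5}, {"rx": 0, "ry": 0, "rz": 0, "x": 0.005, "y": 0.003, "z": -0.36, "hand": -0.5}, {"rx": 0, "ry": 0, "rz": 0, "x": 0.005, "y": 0.003, "z": -0.36, "hand": 0}, {"rx": 0, "ry": 0, "rz": 0, "x": 0.005, "y": 0.003, "z": -0.36, "hand": 0.7}, {"rx": 0, "ry": 0, "rz": 0, "x": 0.005, "y": 0.003, "z": -0.36, "hand": 0.7}, {"rx": 0, "ry": 0, "rz": 0, "x": 0.005, "y": 0.003, "z": -0.36, "hand": 0.7}, {"rx": 0, "ry": 0, "rz": 0, "x": 0.005, "y": 0.003, "z": -0.36, "hand": 0.7}]' --force 60

```text
time_s: 6.72
tool_pos: [0.6439, 0.0542, 0.1835]
ee_rot: [-1.57, -0.005, 0.001]
contact_force: [1.5, 3.6, 5.4]
grip_width: 0.0249
```

Run:
```python
from h import *
import cv2
s=get_state();print(s["tool_pos"],s["contact_force"],s["grip_width"],s["joints"])
d=get_image("wrist"); im=d["img"][:,:,::-1].copy(); cv2.imwrite(f"pics/wrist5.png",im)
```

```text
[0.643895   0.05422562 0.18345998] [1.45870984 3.63869007 5.39716163] 0.02486370798353723 [ 3.34242551e-01  4.52222164e-01 -8.87090463e-03  7.80049771e-04
 -1.10499083e+00 -1.90477404e+00]
```

View pics/wrist5.png

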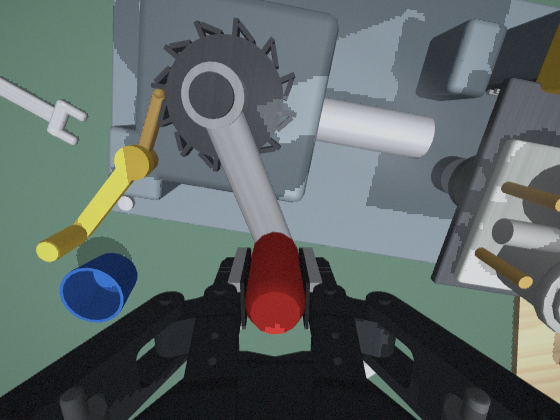

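Request:
apply_moves --motion '[{"rx": 0, "ry": 0, "rz": 0, "x": 0.006, "y": -0.017, "z": 0, "hand": 0.7}, {"rx": 0, "ry": 0, "rz": 0, "x": 0.011, "y": -0.034, "z": 0, "hand": 0.7}, {"rx": 0, "ry": 0, "rz": 0, "x": 0.015, "y": -0.051, "z": 0, "hand": 0.7}, {"rx": 0, "ry": 0, "rz": 0, "x": 0.019, "y": -0.069, "z": 0, "hand": 0.7}, {"rx": 0, "ry": 0, "rz": 0, "x": 0.019, "y": -0.069, "z": 0, "hand": 0.7}, {"rx": 0, "ry": 0, "rz": 0, "x": 0.019, "y": -0.069, "z": 0, "hand": 0.7}]'

```text
time_s: 7.52
tool_pos: [0.6484, 0.0377, 0.1834]
ee_rot: [-1.569, -0.004, 0.001]
contact_force: [-0.1, 5.0, 6.3]
grip_width: 0.0248
```

Run:
```python
from h import *
import cv2
s=get_state();print(s["tool_pos"],s["contact_force"],s["grip_width"])
d=get_image("wrist"); im=d["img"][:,:,::-1].copy(); cv2.imwrite(f"pics/wrist6.png",im)
```

```text
[0.64841371 0.03769812 0.18343175] [-0.09164484  5.04423198  6.3288564 ] 0.024846711910807156
```

View pics/wrist6.png

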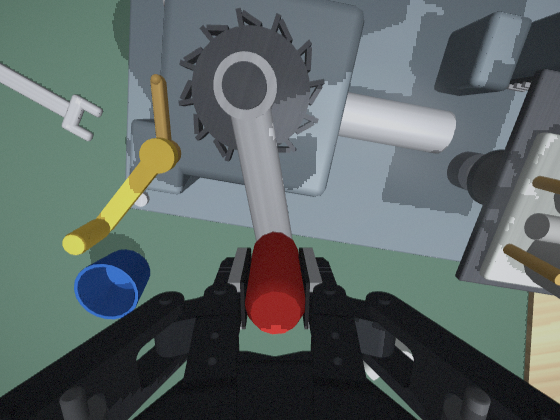

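The pawl tip at (156,80) is clear of the wheel. Next I'll compute the arc table for lowering.

```bash
cat > arc.py <<'E'
import sys,numpy as np
a0=float(sys.argv[1])
for st in map(float,sys.argv[2:]):
    a=a0+st; print(round(a,3),"x %.3f y %.3f"%(.36*(np.cos(a)-np.cos(a0)),.36*(np.sin(a)-np.sin(a0))))
E
python3 arc.py .17 .05 .15 .25 .35 .45 .55 .65 .75 .85 .95 1 1; echo; python3 arc.py 1.17 .05 .15 .25 .35 .45 .55 .65 .75 .8
```

```text
0.22 x -0.003 y 0.018
0.32 x -0.013 y 0.052
0.42 x -0.026 y 0.086
0.52 x -0.042 y 0.118
0.62 x -0.062 y 0.148
0.72 x -0.084 y 0.176
0.82 x -0.109 y 0.202
0.92 x -0.137 y 0.226
1.02 x -0.166 y 0.246
1.12 x -0.198 y 0.263
1.17 x -0.214 y 0.271
1.17 x -0.214 y 0.271

1.22 x -0.017 y 0.007
1.32 x -0.051 y 0.017
1.42 x -0.086 y 0.024
1.52 x -0.122 y 0.028
1.62 x -0.158 y 0.028
1.72 x -0.194 y 0.025
1.82 x -0.229 y 0.017
1.92 x -0.264 y 0.007
1.97 x -0.280 y 0.000
```

Request:
apply_moves --motion '[{"rx": 0, "ry": 0, "rz": 0, "x": -0.003, "y": 0.018, "z": 0, "hand": 0.7}, {"rx": 0, "ry": 0, "rz": 0, "x": -0.013, "y": 0.052, "z": 0, "hand": 0.7}, {"rx": 0, "ry": 0, "rz": 0, "x": -0.026, "y": 0.086, "z": 0, "hand": 0.7}, {"rx": 0, "ry": 0, "rz": 0, "x": -0.042, "y": 0.118, "z": 0, "hand": 0.7}, {"rx": 0, "ry": 0, "rz": 0, "x": -0.062, "y": 0.148, "z": 0, "hand": 0.7}, {"rx": 0, "ry": 0, "rz": 0, "x": -0.084, "y": 0.176, "z": 0, "hand": 0.7}, {"rx": 0, "ry": 0, "rz": 0, "x": -0.109, "y": 0.202, "z": 0, "hand": 0.7}, {"rx": 0, "ry": 0, "rz": 0, "x": -0.137, "y": 0.226, "z": 0, "hand": 0.7}, {"rx": 0, "ry": 0, "rz": 0, "x": -0.166, "y": 0.246, "z": 0, "hand": 0.7}, {"rx": 0, "ry": 0, "rz": 0, "x": -0.198, "y": 0.263, "z": 0, "hand": 0.7}, {"rx": 0, "ry": 0, "rz": 0, "x": -0.214, "y": 0.271, "z": 0, "hand": 0.7}, {"rx": 0, "ry": 0, "rz": 0, "x": -0.214, "y": 0.271, "z": 0, "hand": 0.7}]'

```text
time_s: 9.07
tool_pos: [0.5936, 0.1059, 0.1834]
ee_rot: [-1.568, -0.002, 0.001]
contact_force: [-5.0, 6.5, 8.2]
grip_width: 0.0245
```

Run:
```python
from h import *
import cv2
s=get_state();print(s["tool_pos"],s["contact_force"],s["grip_width"],s["joints"])
r=s["tool_pos"]-[.560,.0222,0];print(np.hypot(*r[:2]),np.arctan2(r[1],r[0]))
d=get_image("wrist"); im=d["img"][:,:,::-1].copy(); cv2.imwrite(f"pics/wrist7.png",im)
d=get_image("scene"); im=d["img"][:,:,::-1].copy(); cv2.imwrite(f"pics/scene7.png",im)
```

```text
[0.59360956 0.10590078 0.18341143] [-5.00236825  6.48751866  8.23192703] 0.024460593342759997 [ 4.44075878e-01  3.83075807e-01 -1.19651744e-01 -1.53747679e-03
 -1.06506912e+00 -2.01293926e+00]
0.09019658542655157 1.188959460341826
```

View pics/wrist7.png

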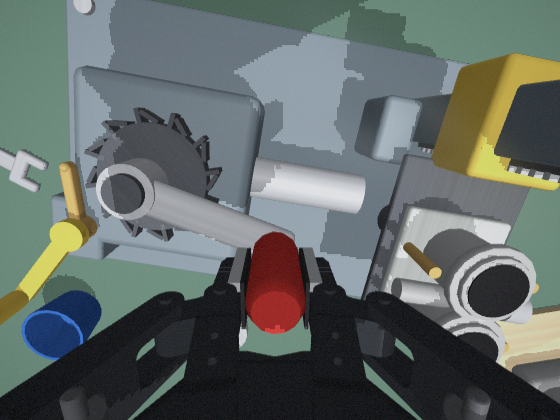

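View pics/scene7.png

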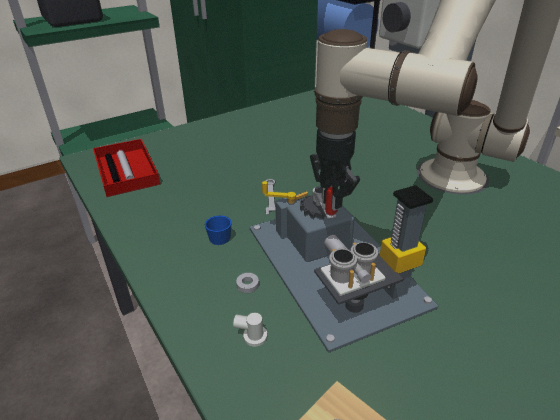

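Request:
apply_moves --motion '[{"rx": 0, "ry": 0, "rz": 0, "x": -0.017, "y": 0.007, "z": 0, "hand": 0.7}, {"rx": 0, "ry": 0, "rz": 0, "x": -0.051, "y": 0.017, "z": 0, "hand": 0.7}, {"rx": 0, "ry": 0, "rz": 0, "x": -0.086, "y": 0.024, "z": 0, "hand": 0.7}, {"rx": 0, "ry": 0, "rz": 0, "x": -0.122, "y": 0.028, "z": 0, "hand": 0.7}, {"rx": 0, "ry": 0, "rz": 0, "x": -0.158, "y": 0.028, "z": 0, "hand": 0.7}, {"rx": 0, "ry": 0, "rz": 0, "x": -0.194, "y": 0.025, "z": 0, "hand": 0.7}, {"rx": 0, "ry": 0, "rz": 0, "x": -0.229, "y": 0.017, "z": 0, "hand": 0.7}, {"rx": 0, "ry": 0, "rz": 0, "x": -0.264, "y": 0.007, "z": 0, "hand": 0.7}, {"rx": 0, "ry": 0, "rz": 0, "x": -0.28, "y": 0, "z": 0, "hand": 0.7}, {"rx": 0, "ry": 0, "rz": 0, "x": -0.28, "y": 0, "z": 0, "hand": 0.7}, {"rx": 0, "ry": 0, "rz": 0, "x": -0.28, "y": 0, "z": 0, "hand": 0.7}]'

```text
time_s: 10.55
tool_pos: [0.5223, 0.1044, 0.1833]
ee_rot: [-1.57, 0.002, 0.0]
contact_force: [-8.8, 3.6, 12.4]
grip_width: 0.0244
```

```bash
cat > chk.py <<'E'
from h import *
s=get_state();f=s["contact_force"];print(s["time_s"],s["tool_pos"],f,s["grip_width"],s["joints"].round(2))
r=s["tool_pos"]-[.560,.0222,0];a=np.arctan2(r[1],r[0])%6.283;print("r",np.hypot(*r[:2]),"a",a,"crank",a-.365,"Ft",-f[0]*np.sin(a)+f[1]*np.cos(a),"Fr",f[0]*np.cos(a)+f[1]*np.sin(a))
E
cat > sv.py <<'E'
from h import *
import cv2,sys
for n in sys.argv[2:]:
    d=get_image(n); im=d["img"][:,:,::-1]
    if n=="scene": im=cv2.resize(im[160:320,250:440],None,fx=3.7,fy=3.7,interpolation=cv2.INTER_CUBIC)
    cv2.imwrite(f"pics/{n}{sys.argv[1]}.png",im)
E
python3 chk.py; python3 sv.py 8 scene;python3 arc.py 1.97 .03 .08 .13 .18 .23 .28 .3 .35 .4 .45 .5
```

```text
10.55 [0.52226141 0.10436544 0.18334724] [-8.82478801  3.55763249 12.40876944] 0.02442220898215912 [ 0.5   0.27 -0.29 -0.   -1.01 -2.07]
r 0.09041770221791864 a 2.0013571412839424 crank 1.6363571412839424 Ft 6.534479241293285 Fr 6.916228258812443
2.0 x -0.010 y -0.004
2.05 x -0.026 y -0.012
2.1 x -0.042 y -0.021
2.15 x -0.057 y -0.030
2.2 x -0.072 y -0.041
2.25 x -0.086 y -0.052
2.27 x -0.092 y -0.056
2.32 x -0.105 y -0.068
2.37 x -0.118 y -0.081
2.42 x -0.130 y -0.094
2.47 x -0.142 y -0.108
```

View pics/scene8.png

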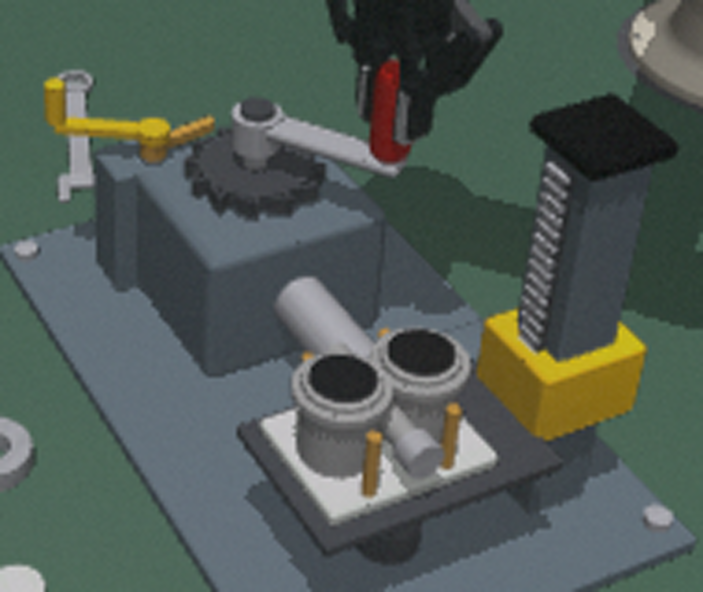

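Request:
apply_moves --motion '[{"rx": 0, "ry": 0, "rz": 0, "x": -0.011, "y": -0.004, "z": 0, "hand": 0.7}, {"rx": 0, "ry": 0, "rz": 0, "x": -0.028, "y": -0.012, "z": 0, "hand": 0.7}, {"rx": 0, "ry": 0, "rz": 0, "x": -0.045, "y": -0.021, "z": 0, "hand": 0.7}, {"rx": 0, "ry": 0, "rz": 0, "x": -0.061, "y": -0.03, "z": 0, "hand": 0.7}, {"rx": 0, "ry": 0, "rz": 0, "x": -0.076, "y": -0.041, "z": 0, "hand": 0.7}, {"rx": 0, "ry": 0, "rz": 0, "x": -0.09, "y": -0.052, "z": 0, "hand": 0.7}, {"rx": 0, "ry": 0, "rz": 0, "x": -0.109, "y": -0.068, "z": 0, "hand": 0.7}, {"rx": 0, "ry": 0, "rz": 0, "x": -0.109, "y": -0.068, "z": 0, "hand": 0.7}, {"rx": 0, "ry": 0, "rz": 0, "x": -0.109, "y": -0.068, "z": 0, "hand": 0.7}]'

```text
time_s: 11.72
tool_pos: [0.4952, 0.0855, 0.1833]
ee_rot: [-1.574, 0.002, 0.0]
contact_force: [-6.0, -3.0, 12.7]
grip_width: 0.0248
```

```bash
python3 chk.py; python3 sv.py 9 scene wrist;python3 arc.py 2.32 .03 .06 .09 .12 .15 .18 .21
```

```text
11.725 [0.49521223 0.08552626 0.18328894] [-6.0244366  -2.96888237 12.74215769] 0.02481690629486465 [ 0.5   0.22 -0.36  0.   -0.99 -2.07]
r 0.09059619631957996 a 2.3676019303855003 crank 2.0026019303855005 Ft 6.334176657799668 Fr 2.2330035816599922
2.35 x -0.008 y -0.007
2.38 x -0.015 y -0.015
2.41 x -0.023 y -0.023
2.44 x -0.030 y -0.031
2.47 x -0.037 y -0.040
2.5 x -0.043 y -0.048
2.53 x -0.050 y -0.057
```

View pics/scene9.png

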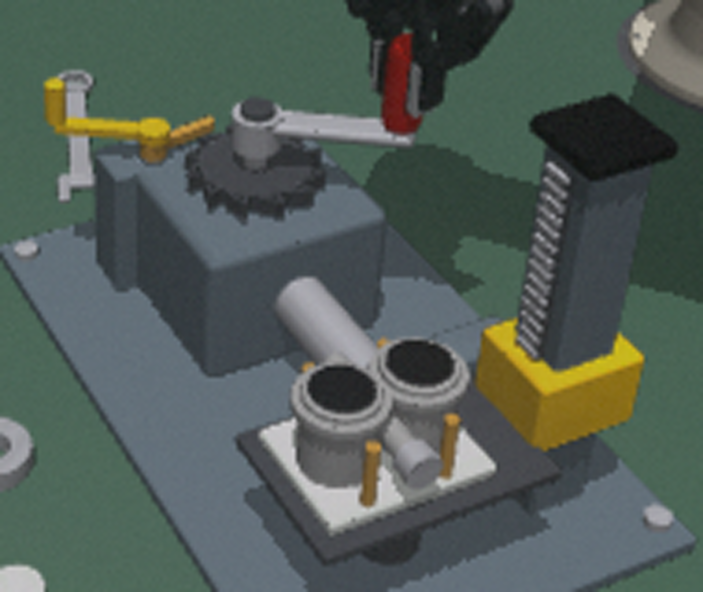

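View pics/wrist9.png

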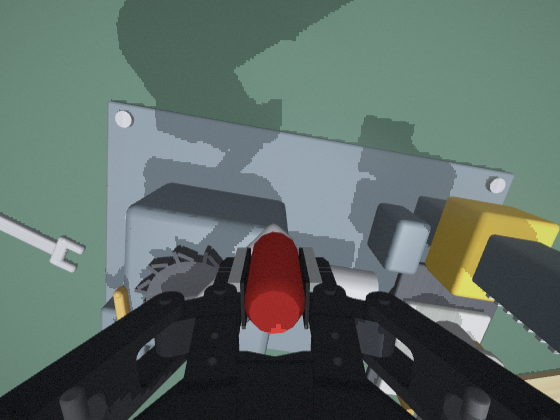

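Request:
apply_moves --motion '[{"rx": 0, "ry": 0, "rz": 0, "x": -0.008, "y": -0.007, "z": 0, "hand": 0.7}, {"rx": 0, "ry": 0, "rz": 0, "x": -0.015, "y": -0.015, "z": 0, "hand": 0.7}, {"rx": 0, "ry": 0, "rz": 0, "x": -0.023, "y": -0.023, "z": 0, "hand": 0.7}, {"rx": 0, "ry": 0, "rz": 0, "x": -0.03, "y": -0.031, "z": 0, "hand": 0.7}, {"rx": 0, "ry": 0, "rz": 0, "x": -0.037, "y": -0.04, "z": 0, "hand": 0.7}, {"rx": 0, "ry": 0, "rz": 0, "x": -0.037, "y": -0.04, "z": 0, "hand": 0.7}, {"rx": 0, "ry": 0, "rz": 0, "x": -0.037, "y": -0.04, "z": 0, "hand": 0.7}]'

```text
time_s: 12.7
tool_pos: [0.4867, 0.0754, 0.1833]
ee_rot: [-1.574, 0.001, 0.0]
contact_force: [-4.1, -4.5, 11.2]
grip_width: 0.025
```

```bash
python3 chk.py; python3 arc.py 2.5 .03 .06 .09 .12 .15 .18 .21
```

```text
12.7 [0.48666302 0.07538014 0.18331316] [-4.05958302 -4.49967446 11.21517498] 0.024955493993349693 [ 0.49  0.2  -0.38  0.   -0.99 -2.06]
r 0.0905893977270414 a 2.51418767021866 crank 2.1491876702186596 Ft 6.025889470939927 Fr 0.644934568274036
2.53 x -0.006 y -0.009
2.56 x -0.012 y -0.018
2.59 x -0.018 y -0.027
2.62 x -0.024 y -0.036
2.65 x -0.029 y -0.046
2.68 x -0.034 y -0.055
2.71 x -0.039 y -0.065
```

Request:
apply_moves --motion '[{"rx": 0, "ry": 0, "rz": 0, "x": -0.006, "y": -0.009, "z": 0, "hand": 0.7}, {"rx": 0, "ry": 0, "rz": 0, "x": -0.012, "y": -0.018, "z": 0, "hand": 0.7}, {"rx": 0, "ry": 0, "rz": 0, "x": -0.018, "y": -0.027, "z": 0, "hand": 0.7}, {"rx": 0, "ry": 0, "rz": 0, "x": -0.024, "y": -0.036, "z": 0, "hand": 0.7}, {"rx": 0, "ry": 0, "rz": 0, "x": -0.029, "y": -0.046, "z": 0, "hand": 0.7}, {"rx": 0, "ry": 0, "rz": 0, "x": -0.029, "y": -0.046, "z": 0, "hand": 0.7}, {"rx": 0, "ry": 0, "rz": 0, "x": -0.029, "y": -0.046, "z": 0, "hand": 0.7}]'

```text
time_s: 13.58
tool_pos: [0.4796, 0.0638, 0.1833]
ee_rot: [-1.574, 0.0, 0.0]
contact_force: [-2.8, -4.9, 11.6]
grip_width: 0.0248
```

```bash
python3 chk.py; python3 arc.py 2.65 .03 .06 .09 .12 .15 .18 .21;python3 sv.py 10 scene
```

```text
13.575 [0.47955392 0.06378765 0.18330945] [-2.77516952 -4.94512588 11.63615652] 0.024813086416380303 [ 0.47  0.19 -0.4   0.   -0.98 -2.04]
r 0.09055995095875373 a 2.664466902701225 crank 2.2994669027012247 Ft 5.667281996032237 Fr 0.19429508565415432
2.68 x -0.005 y -0.010
2.71 x -0.010 y -0.019
2.74 x -0.014 y -0.029
2.77 x -0.018 y -0.039
2.8 x -0.022 y -0.049
2.83 x -0.025 y -0.060
2.86 x -0.028 y -0.070
```

View pics/scene10.png

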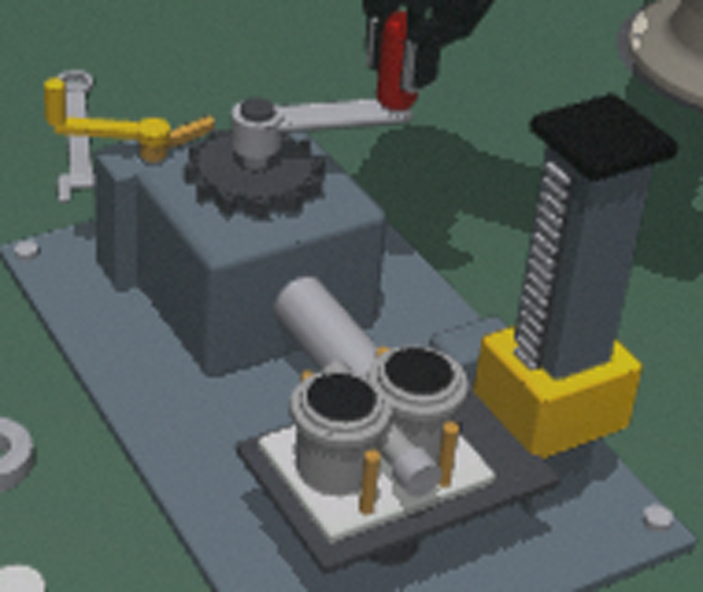

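Request:
apply_moves --motion '[{"rx": 0, "ry": 0, "rz": 0, "x": -0.005, "y": -0.01, "z": 0, "hand": 0.7}, {"rx": 0, "ry": 0, "rz": 0, "x": -0.01, "y": -0.019, "z": 0, "hand": 0.7}, {"rx": 0, "ry": 0, "rz": 0, "x": -0.014, "y": -0.029, "z": 0, "hand": 0.7}, {"rx": 0, "ry": 0, "rz": 0, "x": -0.018, "y": -0.039, "z": 0, "hand": 0.7}, {"rx": 0, "ry": 0, "rz": 0, "x": -0.022, "y": -0.049, "z": 0, "hand": 0.7}, {"rx": 0, "ry": 0, "rz": 0, "x": -0.022, "y": -0.049, "z": 0, "hand": 0.7}, {"rx": 0, "ry": 0, "rz": 0, "x": -0.022, "y": -0.049, "z": 0, "hand": 0.7}]'

```text
time_s: 14.5
tool_pos: [0.4744, 0.0515, 0.1833]
ee_rot: [-1.574, -0.0, 0.0]
contact_force: [-2.9, -4.4, 10.6]
grip_width: 0.0249
```

```bash
python3 chk.py; python3 arc.py 2.8 .03 .06 .09 .12 .15 .18 .21
```

```text
14.5 [0.47438133 0.05151509 0.18333301] [-2.94918191 -4.41337109 10.64124224] 0.024922275451512176 [ 0.45  0.18 -0.42  0.   -0.98 -2.02]
r 0.09049823468402227 a 2.811712133185666 crank 2.446712133185666 Ft 5.130735247379157 Fr 1.360541857352493
2.83 x -0.003 y -0.010
2.86 x -0.007 y -0.021
2.89 x -0.009 y -0.031
2.92 x -0.012 y -0.041
2.95 x -0.014 y -0.052
2.98 x -0.016 y -0.063
3.01 x -0.018 y -0.073
```

Request:
apply_moves --motion '[{"rx": 0, "ry": 0, "rz": 0, "x": -0.003, "y": -0.01, "z": 0, "hand": 0.7}, {"rx": 0, "ry": 0, "rz": 0, "x": -0.007, "y": -0.021, "z": 0, "hand": 0.7}, {"rx": 0, "ry": 0, "rz": 0, "x": -0.009, "y": -0.031, "z": 0, "hand": 0.7}, {"rx": 0, "ry": 0, "rz": 0, "x": -0.012, "y": -0.041, "z": 0, "hand": 0.7}, {"rx": 0, "ry": 0, "rz": 0, "x": -0.012, "y": -0.041, "z": 0, "hand": 0.7}, {"rx": 0, "ry": 0, "rz": 0, "x": -0.012, "y": -0.041, "z": 0, "hand": 0.7}]'

```text
time_s: 15.25
tool_pos: [0.4723, 0.0438, 0.1834]
ee_rot: [-1.57, -0.003, 0.0]
contact_force: [-2.2, 3.6, 10.7]
grip_width: 0.0251
```

```bash
python3 chk.py; python3 sv.py 11 scene;  python3 arc.py 2.92 .03 .06 .09 .12 .15 .18 .21
```

```text
15.25 [0.47227947 0.04377522 0.18336086] [-2.24927095  3.64453652 10.6994268 ] 0.025080832183224034 [ 0.44  0.17 -0.42  0.   -0.97 -2.01]
r 0.09033483390380816 a 2.9004255372710395 crank 2.5354255372710393 Ft -3.0018560560744705 Fr 3.054623787207254
2.95 x -0.002 y -0.011
2.98 x -0.004 y -0.021
3.01 x -0.006 y -0.032
3.04 x -0.007 y -0.043
3.07 x -0.008 y -0.053
3.1 x -0.008 y -0.064
3.13 x -0.009 y -0.075
```

View pics/scene11.png

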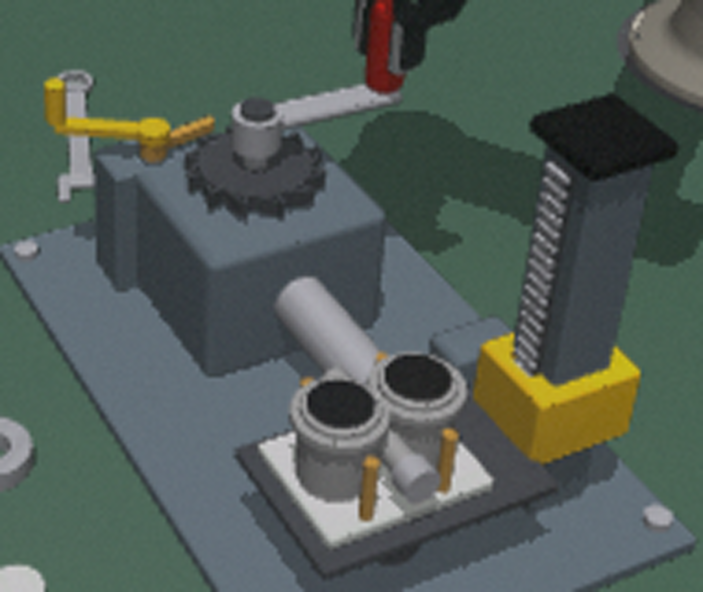

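Ft went from +5.1 N to -3 N, so the carriage has landed at a crank angle of about 2.53 rad, with the underside near 64 mm. I'll release now and rise straight up.

Request:
apply_moves --motion '[{"rx": 0, "ry": 0, "rz": 0, "x": 0, "y": 0.007, "z": 0, "hand": 0.7}, {"rx": 0, "ry": 0, "rz": 0, "x": 0, "y": 0.007, "z": 0, "hand": 0.3}, {"rx": 0, "ry": 0, "rz": 0, "x": 0, "y": 0.007, "z": 0, "hand": -0.3}, {"rx": 0, "ry": 0, "rz": 0, "x": 0, "y": 0.007, "z": 0, "hand": -0.5}, {"rx": 0, "ry": 0, "rz": 0, "x": 0, "y": 0.007, "z": 0, "hand": -0.5}, {"rx": 0, "ry": 0, "rz": 0, "x": 0, "y": 0.007, "z": 0.12, "hand": -0.5}, {"rx": 0, "ry": 0, "rz": 0, "x": 0, "y": 0.007, "z": 0.3, "hand": -0.5}, {"rx": 0, "ry": 0, "rz": 0, "x": 0, "y": 0.007, "z": 0.48, "hand": -0.5}, {"rx": 0, "ry": 0, "rz": 0, "x": 0, "y": 0.007, "z": 0.6, "hand": -0.5}, {"rx": 0, "ry": 0, "rz": 0, "x": 0, "y": 0.007, "z": 0.6, "hand": -0.5}, {"rx": 0, "ry": 0, "rz": 0, "x": 0, "y": 0.007, "z": 0.6, "hand": -0.5}]'

```text
time_s: 16.68
tool_pos: [0.471, 0.0448, 0.3303]
ee_rot: [-1.571, 0.002, -0.0]
contact_force: [-0.2, 0.1, -0.2]
grip_width: 0.064
```

```bash
python3 chk.py; python3 sv.py 12 scene wrist
```

```text
16.675 [0.47095021 0.04484215 0.33034722] [-0.20874649  0.11415918 -0.15166404] 0.06395998007711964 [ 0.44  0.06 -0.17 -0.   -1.34 -2.01]
r 0.0918832563139371 a 2.8926049594531507 crank 2.527604959453151 Ft -0.05919884605478216 Fr 0.23044069310777232
```

View pics/scene12.png

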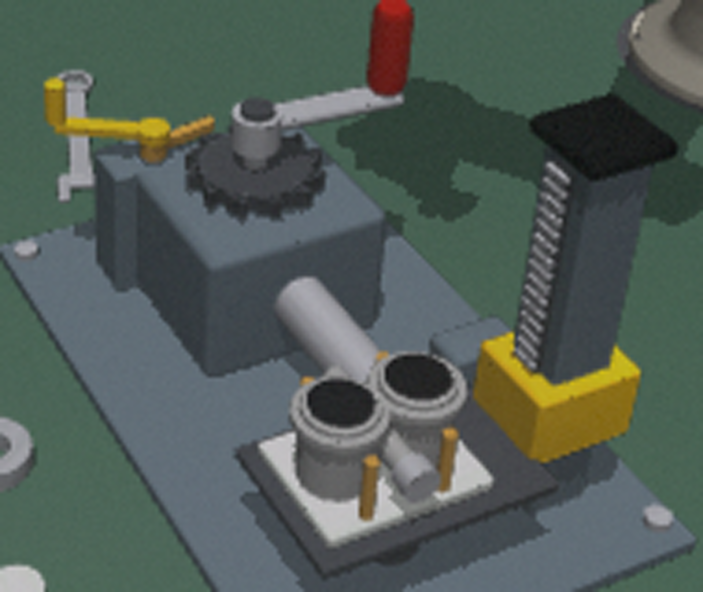

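View pics/wrist12.png

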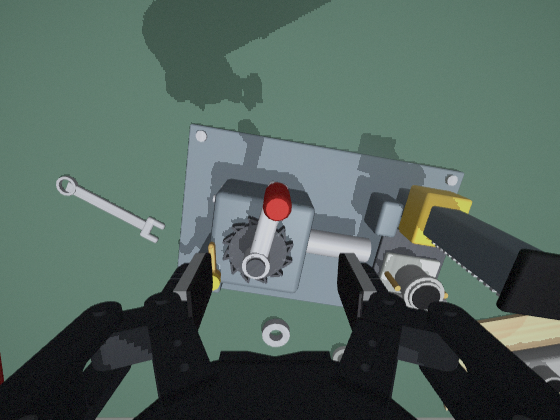

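The knob is free and the crank moved only slightly on release. I'll check that it stands still, then hand in.

Request:
apply_moves --motion '[{"rx": 0, "ry": 0, "rz": 0, "x": 0, "y": 0, "z": 0.1, "hand": -0.5}, {"rx": 0, "ry": 0, "rz": 0, "x": 0, "y": 0, "z": 0.1, "hand": -0.5}, {"rx": 0, "ry": 0, "rz": 0, "x": 0, "y": 0, "z": 0.1, "hand": -0.5}, {"rx": 0, "ry": 0, "rz": 0, "x": 0, "y": 0, "z": 0.1, "hand": -0.5}, {"rx": 0, "ry": 0, "rz": 0, "x": 0, "y": 0, "z": 0.1, "hand": -0.5}, {"rx": 0, "ry": 0, "rz": 0, "x": 0, "y": 0, "z": 0.1, "hand": -0.5}, {"rx": 0, "ry": 0, "rz": 0, "x": 0, "y": 0, "z": 0.1, "hand": -0.5}, {"rx": 0, "ry": 0, "rz": 0, "x": 0, "y": 0, "z": 0.1, "hand": -0.5}]'

```text
time_s: 17.77
tool_pos: [0.4715, 0.0449, 0.3563]
ee_rot: [-1.571, 0.0, -0.0]
contact_force: [-0.7, 0.3, -0.1]
grip_width: 0.064
```

```bash
python3 sv.py 13 scene
python3 - <<'E'
import cv2,numpy as np
a=cv2.imread("pics/scene12.png").astype(int);b=cv2.imread("pics/scene13.png").astype(int)
for im in(a,b):
    m=(im[:,:,2]>120)&(im[:,:,1]<60)&(im[:,:,0]<60); y,x=np.nonzero(m); print(x.mean(),y.mean(),len(x))
from h import *
t=get_image("top"); im=t["img"]
for n,X in(("pivot",[.597,-.0355,.156]),("cup",[.748,-.141,.05]),("bearing",[.777,.045,.016])): print(n,pj(t,np.array(X)))
cv2.imwrite("pics/top13.png",im[:,:,::-1])
E
```

```text
393.9077490774908 9.236162361623617 542
393.99242424242425 8.956439393939394 528
pivot (np.float64(299.1025851027227), np.float64(211.4406348021159))
cup (np.float64(337.9295387722699), np.float64(154.15976163694845))
bearing (np.float64(266.069021078181), np.float64(146.04009485201368))
```

View pics/top13.png

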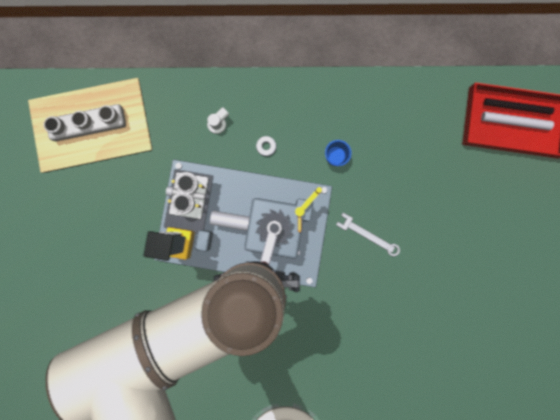

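The crank is still, the lever is over (post at (322,190)), the pawl is out, and the bystanders are where they started.

```bash
python3 -c "
from plant import *
print(sign_off())"
```

```text
the job is handed in; nothing more can be done
None
```

The casting is down on the jack, the gripper has let go of everything, and I handed the job in at about 18 s of the 72 s allowed. `sign_off()` reported no verdict.

- **Lever:** I swung the yellow lever about 0.78 rad over, past the 0.6 needed.
- **Pawl:** I wound the crank up about 0.2 rad, and the wrist camera then showed the pawl clear of the ratchet.
- **Lowering:** I let the crank back at a commanded 0.8 rad/s at most, slowing to about 0.25 rad/s near the jack.
- **Landing:** The push at the knob went from 5 N with the load to 3 N against it, at a crank angle of about 2.53 rad. That puts the carriage underside about 64 mm above the bench. I stopped there, released the knob and rose clear.

**Last checks:**
- The knob stayed in the same place in two pictures about 1 s apart.
- The lever was over and the pawl out.
- The force on the tool was about 0 N.
- The spanner, bearing, elbow and cup looked unmoved in the top view.

**Not directly measured:** I could not read the force on the pad. From the reversed push I estimate 30–45 N. The landing height is worked out from the crank angle, not seen directly. While I held the knob there was also an unexplained upward force on the tool of 5–13 N. It was gone after I let go.

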